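# Press a filter cassette shut: four clicks on the ratchet press, and hold

## Robot

A 7-joint arm with a two-finger parallel gripper is mounted at the origin on a cart in front of the work surface, level with it; the furniture and walls round the work are solid. World frame = base frame: x ahead of the robot, y to its left, z up, the work surface at z = 0. Lengths are in mm, angles in rad, forces in N, time in s.
With the tool pointing down it reaches from about 425 to 1025 mm from the base axis. Payload 3.6 kg.
Tool frame: the origin (TCP) lies between the finger pads; the fingertips stand 8 mm ahead of it and the grasp point (between the pads) lies 11 mm behind it (robot.tip_extent is the z of the fingertips in the tool frame, in mm); z points along the fingers, y is the line along which they close (so a half turn about z gives the same grasp; the last joint's range is limited). The gripper opens to 85 mm and grips with 20 to 120 N. Pads are 22 mm wide; open, the fingers measure 114 mm over their backs; the gripper's body (76 mm by 85 mm) begins 54 mm behind the grasp point. The pads swing forward as they close: fully open they stand 13 mm farther back than shut.
Start: joints at [1.109, 0.591, 0.048, 1.609, -0.033, 0.943, -0.034], TCP at [261.362, -676.254, 239.302] pointing down, gripper open.
Joint ranges: [-2.69, 2.69], [-0.47, 2.24], [-1.27, 1.36], [0.19, 2.51], [-1.53, 4.68], [0.08, 2.07], [-3.09, 3.09]. Speed limits (rad/s): [2.57, 2.57, 3.14, 3.14, 3.14, 3.14, 3.14].

## Interface

Orientations are given as a unit quaternion [x, y, z, w].
In Python, from station import status, cams, robot gives the robot as it stands.
- The arm moves only by the tool servo_tool, never from a script. Its argument "motion" is a list of rows, each a list of 3 entries, a list of its own where there are three numbers: the shift along the tool's x, y, z in cm, then the turn about the tool's z in rad, then the closure, from -1 (fully open) to 1 (shut). A call has 1 to 12 rows; each row is the pose to reach, as a shift and turn from the pose commanded when the call began, along the tool's axes at that moment; what a row does not reach only later rows make up. A row lasts 1/8 s, in which the tool goes at most 62.5 mm and 10.7 degrees, less where a joint would pass 70% of its speed; a pose out of reach is approached as far as the arm can. A call with a gripper value outside its range is refused whole. The fingers move at their own pace and stop on an object; "newtons" is the grip in N (left out, the last holds). Time passes only in rows, so rows that repeat a pose let the fingers close. It gives the time, the measured TCP pose, the force, the opening and the grip force at its end, in the units of the state.
- status.observe(): the state, without advancing time (a new reading comes with each control period).
- cams.read_camera(name): name is "scene" or "top" or "wrist"; returns a dict with "frame" (480x640x3 uint8, red, green, blue), "z_map" (480x640 float32, mm along the optical axis (not along the pixel's ray), 0 where there is no reading), "fov_y" (degrees; the focal length in pixels is half the picture's height over the tangent of half this angle, whatever the lens; pixels are square), "cx", "cy" (the principal point, pixels), "origin" and "orientation" of the camera in the world. Camera axes: x right, y down, z forward; pixel columns grow to the right and rows downward; lengths in mm; the calibration is good to about 2 mm. A picture is of the moment at which its call begins.
- robot.close_job(): hands the job in; it is judged then, once.
The state is a dict: "t": time; "joint_pos": joint angles; "joint_velocities": joint speeds; "joint_efforts": joint torques, N m; "ee_pos": TCP position; "eef_rot": TCP orientation; "force": force on the tool from outside, world axes, zero at the start; "torque": the same for the moment, N m; "gripper_width": finger opening in mm; "finger_force": force on a finger pad.
Only numpy, scipy, OpenCV 4.12 (cv2) and the standard library are available. Lean on these libraries where they do the work, as an engineer would, in place of code of your own. Each camera call takes 0.05 s, during which the arm holds its last target. There are 200 camera calls.

## Task

The little lever press on the bench has a filter cassette in its nest, but somebody left its ratchet part-way on: push the red release plunger all the way down until the lever has sprung back up to its stop, then take the lever by its black grip and bring it down to the fourth click, counted from the stop and not as far as a fifth, so that the cassette's cap is pressed home. Finish still holding the lever there against its spring, a little past the click and not sunk back on to the pawl; the program ends while you are holding it. Leave the other things on the bench where they are.

Things in the scene. Friction and masses are not known exactly. Their poses are not given: they have to be found in the camera images.
- press: fixed grey bench press, base 180 x 120 mm. Origin on the bench under the lever's shaft, which is 138 mm up and runs along the press's y. Axes: +x from nest to column (away from the robot), +y to the lever's side, z up. Head: x -42 to 92, y -23 to 23 mm, top at 164 mm; ram through it to 186 mm; toothed sector on the -y side. It starts one or two clicks on.
- lever (a joint): lever angle, rad: 0 = up at its stop (rod 68 deg above level, leaning to the press's -x), growing as the grip comes down towards the robot. The pawl clicks in on reaching 0.2, 0.4, 0.6, 0.8, 1.0; let go, the lever rests back on it there. The pull felt at the grip is 3 to 5 N and dips by 2 to 4 N at each click. A spring returns the lever to 0 when the pawl is lifted.
- grip_center (a point): middle of the black round grip at the lever's end, free to revolve on its pin: 21 mm thick, 66 mm long, along the press's y (its centre 82 mm to the +y side of the press's origin; the steel rod is at 35 mm). It moves on a circle about the shaft: in the press's frame x = -130 cos(68 deg - q), z = 138 + 130 sin(68 deg - q) mm at lever angle q.
- plunger (a joint): travel of the red release plunger, m: 0 = up, 0.008 = fully down. It lifts the pawl clear of the teeth as long as it is down; about 8 to 11 N to push fully down; it springs back up.
- plunger_top (a point): middle of the top of the red plunger button, 21 mm across, pressed straight down; 86 mm behind (+x) and 29 mm to the -y side of the press's origin, 228 mm above the bench when up.
- cap (a joint): how far the cassette's cap has been pushed down, m: 0 = standing proud, 0.0025 = home. The press's foot reaches it between the third and the fourth click.
- tube_rack: blue tube rack, 56 x 170 x 84 mm, bystander; origin under its middle
- tip_box: clear tip box, 76 x 114 x 70 mm, bystander; origin under its middle
- timer: white timer, 66 x 62 x 19 mm, bystander; origin under its middle
- petri_dish: clear dish, 61 mm across, 14 mm high, bystander; origin under its middle
- spare_cassette_1: closed filter cassette, 40 mm across, 28 mm high, bystander; origin under its middle
- spare_cassette_2: closed filter cassette, 40 mm across, 28 mm high, bystander; origin under its middle

How it is judged:
By the outcome, as a careful person would: the job done as asked, in the order asked, and still so for the second after the job is handed in, while the arm keeps its last pose, push and grip.
It also fails if it takes over 61 s, if anything falls off the work surface, if the arm or the gripper's body presses on something with over 40 N, if the wrist force passes 120 N, or if a joint passes its speed limit or range.

## Working session

There is one attempt and no reset: what is moved stays moved. The work goes in short steps, Python scripts to look and compute and a tool call to move; the robot and the scene stay as the last step left them, time stands still between calls to the robot, and variables do not carry over. Pictures are saved under pics/ and viewed, at most 10 in all, crops included, and the job is handed in when it is done.

Besides the shell and the picture viewer there is one more tool, called after "Emit:" as name(argument=value, ...) on one line, values as JSON. servo_tool: Moves the arm, as the interface text tells. Its arguments: {"type":"object","properties":{"motion":{"type":"array"},"newtons":{"type":"number"}},"required":["motion"]}

```bash
ls; mkdir -p pics
cat > h.py <<'E'
import numpy as np, cv2
from station import status, cams, robot
from scipy.spatial.transform import Rotation as R
def world(c):
    z=c["z_map"].astype(float); f=240/np.tan(np.radians(c["fov_y"])/2)
    v,u=np.mgrid[0:480,0:640]
    P=np.stack([(u-c["cx"])*z/f,(v-c["cy"])*z/f,z],-1)
    W=P@R.from_quat(c["orientation"]).as_matrix().T+np.array(c["origin"])
    W[z==0]=np.nan
    return W
def snap(n,name):
    c=cams.read_camera(n); cv2.imwrite(f"pics/{name}.png",c["frame"][...,::-1]); np.savez(f"pics/{name}.npz",W=world(c),f=c["frame"]); return c
E
python3 - <<'E'
from h import *
for n in("scene","top"):
    c=snap(n,n+"0"); print(n,c["origin"],c["orientation"],c["fov_y"])
print(status.observe())
a=cv2.imread("pics/scene0.png");b=cv2.imread("pics/top0.png")
E
```

```text
pics
scene [   9.43555135 1196.5272441   837.10441213] [-0.21298721  0.83022383 -0.50081296  0.12062841] 53.137893167006354
top [ 372.83499687  133.41785682 1422.79954437] [-0.70177505  0.70804636 -0.05385028  0.05729123] 55.06836779748648
{'t': 0.1, 'joint_pos': array([ 1.10850777,  0.59203102,  0.04830313,  1.60973206, -0.03329893,
        0.94268171, -0.03370453]), 'joint_velocities': array([-0.00090355, -0.00080663, -0.00054111, -0.00257209, -0.00027265,
       -0.00081971, -0.00080447]), 'joint_efforts': array([ 4.18898708e-03, -5.50000763e+01,  1.55305132e+00, -1.98827380e+01,
        9.73951304e-03,  3.83098988e-03,  1.27423209e-05]), 'ee_pos': array([ 261.09278495, -675.55570798,  238.23831812]), 'eef_rot': array([ 9.83039977e-01,  1.83388539e-01, -2.44267289e-04, -9.94138221e-04]), 'force': array([-0.05494411, -0.82661405,  0.08413823]), 'torque': array([0.04671184, 0.03097896, 0.02607401]), 'finger_force': 0.0, 'gripper_width': 85.4787606125475}
```

View pics/scene0.png

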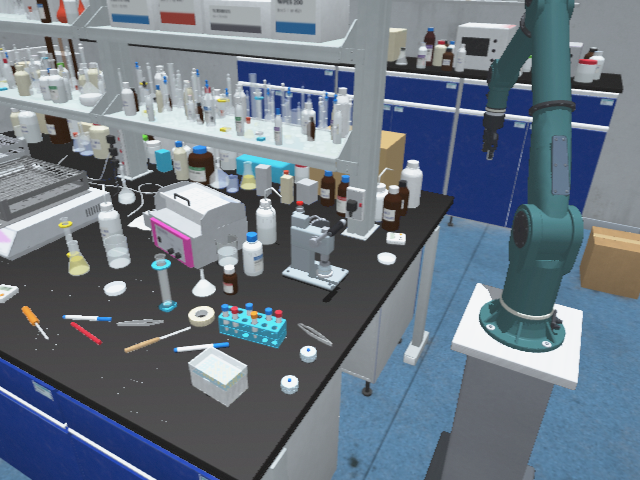

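View pics/top0.png

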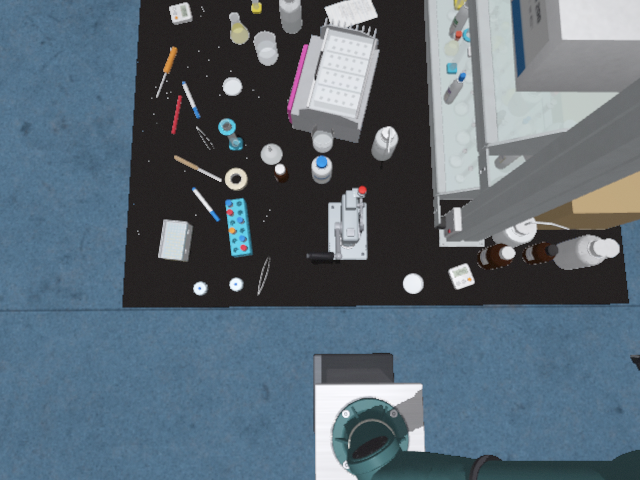

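The scene view shows the press at about (315,255), with its black grip at (330,293). In the top view the base plate is at (347,230), the grip at (320,258) and the red plunger at (362,190). The press axes lie roughly along the world axes. Next I'll measure them.

Run:
```python
from h import *
for n,box in(("top0",(180,270,300,375)),("scene0",(195,305,275,355))):
    d=np.load(f"pics/{n}.npz");W=d["W"];F=d["f"].astype(int)
    m=np.zeros((480,640),bool);m[box[0]:box[1],box[2]:box[3]]=1
    r,g,b=F[...,0],F[...,1],F[...,2]
    red=m&(r>130)&(g<80)&(b<80)&(W[...,2]>150)&(W[...,2]<260)
    blk=m&(r<60)&(g<60)&(b<60)&(W[...,2]>60)&(W[...,2]<300)
    base=m&(r>100)&(abs(W[...,2]-np.nan_to_num(20))<25)&(W[...,2]>5)
    for k,q in(("red",red),("blk",blk)):
        P=W[q]
        if len(P): print(n,k,len(P),P.mean(0).round(1),np.percentile(P,3,0).round(0),np.percentile(P,97,0).round(0))
    P=W[base]; print("base z",np.percentile(P[:,2],[5,50,95]).round(1),len(P))
    r=cv2.minAreaRect(P[:,:2].astype(np.float32)); print(n,"base",r)
    if n=="top0": cv2.imwrite("pics/crop0.png",cv2.resize(F[170:270,290:390].astype(np.uint8)[...,::-1],(600,600),interpolation=2))
    else: cv2.imwrite("pics/crop1.png",cv2.resize(F[195:305,275:375].astype(np.uint8)[...,::-1],(545,600),interpolation=2))
```

```text
top0 red 31 [685.3  24.8 228.1] [675.  17. 222.] [692.  33. 233.]
top0 blk 156 [507.5 136.1 237.7] [499. 107. 232.] [517. 168. 245.]
base z [11.  16.5 24.9] 1131
top0 base ((649.7691040039062, 60.27036666870117), (272.9618835449219, 141.84027099609375), 9.82260513305664)
scene0 red 22 [683.6  31.5 229.5] [676.  20. 226.] [690.  40. 233.]
scene0 blk 168 [558.  -20.5 190.2] [ 498. -366.   95.] [718. 168. 243.]
base z [ 9.3 19.4 40.9] 1528
scene0 base ((738.9287109375, -176.38494873046875), (290.51165771484375, 728.2625732421875), 32.54574203491211)
```

View pics/crop1.png

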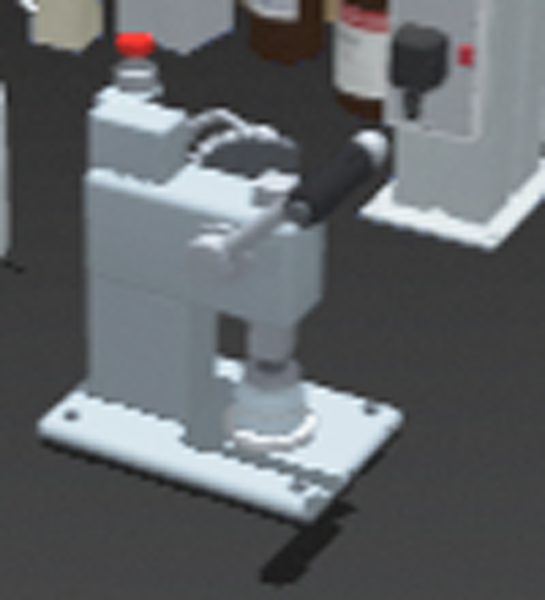

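The crop shows the red button on the column at about (135,45) and the lever leaning towards the robot. The black grip runs from (300,210) to (370,150). I still need the yaw.

Run:
```python
from h import *
d=np.load("pics/top0.npz");W=d["W"];F=d["f"].astype(int)
s=F.max(-1)
m=np.zeros((480,640),bool);m[180:270,300:375]=1
blk=m&(s<60)&(W[...,2]>200)&(W[...,2]<300)
P=W[blk]; c=P[:,:2].mean(0);U,S,V=np.linalg.svd(P[:,:2]-c); print("grip axis",V[0],np.degrees(np.arctan2(-V[0][0]*np.sign(V[0][1]),abs(V[0][1]))))
t=(P[:,:2]-c)@V[0];print("range",t.min(),t.max(), "zmax",P[:,2].max(),np.percentile(P[:,2],90)); print("slope",np.polyfit(t,P[:,2],1))
bm=(m&(s>100)&(abs(W[...,2]-11)<8)).astype(np.uint8)
n,l,st,_=cv2.connectedComponentsWithStats(bm); k=1+st[1:,4].argmax(); Q=W[l==k]; print(st[k],np.percentile(Q[:,2],[5,50,95]))
print(cv2.minAreaRect(Q[:,:2].astype(np.float32)))
# other stuff near the workspace: heights around the grip / plunger
for x0,x1,y0,y1 in((380,640,60,230),(600,780,-60,120)):
    w=(W[...,0]>x0)&(W[...,0]<x1)&(W[...,1]>y0)&(W[...,1]<y1)&(W[...,2]>60)
    h,_,_=np.histogram2d(W[w][:,0],W[w][:,1],bins=[np.arange(x0,x1+1,20),np.arange(y0,y1+1,20)]);
    H=np.zeros_like(h)
    for p in W[w]: 
        i,j=int((p[0]-x0)//20),int((p[1]-y0)//20)
        if i<H.shape[0] and j<H.shape[1]: H[i,j]=max(H[i,j],p[2])
    print(H.round(0).astype(int))
```

```text
grip axis [ 0.00206382 -0.99999787] 0.11824813643908784
range -37.83838490984036 32.128659888228185 zmax 246.00627502973543 242.55097570183966
slope [2.35361393e-02 2.38016762e+02]
[340 203  28  57 440] [10.34707924 15.3229664  18.53765123]
((609.4222412109375, 35.04861831665039), (84.11177062988281, 176.9937744140625), 89.50980377197266)
[[  0   0   0   0   0   0   0   0]
 [  0   0   0   0   0   0   0   0]
 [  0   0   0   0   0   0   0   0]
 [  0   0   0   0   0   0   0   0]
 [  0   0   0   0   0   0   0   0]
 [  0 235 237 239 238 236   0   0]
 [  0 243 246 245 245 246   0   0]
 [  0 230   0   0   0   0   0   0]
 [163 208   0   0   0   0   0   0]
 [185 186   0   0   0   0   0   0]
 [180 167   0   0   0   0   0   0]
 [169 158   0   0   0   0   0   0]
 [168   0   0   0   0   0   0   0]]
[[  0   0   0 152 194 170 169 158   0]
 [  0   0   0   0 200 171 168   0   0]
 [  0   0   0 183 200 203 202   0   0]
 [  0   0   0 231 233 206 202   0   0]
 [  0   0   0 230 233 205 202   0   0]
 [  0   0   0   0   0   0   0   0   0]
 [  0   0   0   0   0   0   0   0   0]
 [  0   0   0   0   0   0   0   0   0]
 [  0   0   0   0   0   0   0   0 111]]
```

```bash
cat >> h.py <<'E'
def sh(*targets):
    s=status.observe(); M=R.from_quat(s["eef_rot"]).as_matrix()
    print("t",s["t"],"pos",s["ee_pos"].round(1),"F",s["force"].round(1),"w",round(s["gripper_width"],1),"q",s["joint_pos"].round(2)); print("toolx",M[:,0].round(3),"z",M[:,2].round(3))
    for t in targets: print(t,"->cm",((np.array(t)-s["ee_pos"])@M/10).round(2))
E
python3 - <<'E'
from h import *
sh((261,-676,330),(400,-250,330),(500,-20,330),(685,26,300))
for n in("top0","scene0"):
    W=np.load(f"pics/{n}.npz")["W"]
    w=(W[...,2]>150)&(W[...,2]<900)
    print(n)
    for y0 in range(-500,200,50):
        q=w&(W[...,1]>=y0)&(W[...,1]<y0+50)&(W[...,0]>250)
        if q.any(): P=W[q]; i=P[:,0].argmin(); print(y0,"min x",P[i].round(0), "min x z>300",np.round(P[P[:,2]>300][:,0].min()) if (P[:,2]>300).any() else None)
E
```

```text
t 0.1 pos [ 261.1 -675.6  238.2] F [-0.1 -0.8  0.1] w 85.5 q [ 1.11  0.59  0.05  1.61 -0.03  0.94 -0.03]
toolx [ 0.933  0.361 -0.   ] z [-0.001  0.002 -1.   ]
(261, -676, 330) ->cm [-0.03  0.02 -9.18]
(400, -250, 330) ->cm [ 28.3  -34.7   -9.11]
(500, -20, 330) ->cm [ 45.92 -52.55  -9.07]
(685, 26, 300) ->cm [ 64.83 -50.16  -6.08]
top0
-500 min x [ 591. -497.  190.] min x z>300 None
-450 min x [ 599. -450.  176.] min x z>300 None
-400 min x [ 500. -379.  150.] min x z>300 575.0
-350 min x [ 573. -322.  236.] min x z>300 573.0
-300 min x [ 573. -274.  297.] min x z>300 573.0
-250 min x [ 574. -249.  172.] min x z>300 574.0
-200 min x [ 574. -154.  283.] min x z>300 575.0
-150 min x [ 575. -150.  622.] min x z>300 575.0
-100 min x [801. -53. 191.] min x z>300 None
-50 min x [855. -48. 157.] min x z>300 None
0 min x [557.  44. 156.] min x z>300 None
50 min x [498.  92. 235.] min x z>300 None
100 min x [498. 120. 239.] min x z>300 None
150 min x [499. 157. 237.] min x z>300 None
scene0
-500 min x [ 594. -494.  191.] min x z>300 885.0
-450 min x [ 598. -436.  172.] min x z>300 727.0
-400 min x [ 497. -369.  153.] min x z>300 576.0
-350 min x [ 571. -316.  222.] min x z>300 571.0
-300 min x [ 571. -253.  228.] min x z>300 572.0
-250 min x [ 571. -247.  635.] min x z>300 571.0
-200 min x [ 575. -153.  283.] min x z>300 575.0
-150 min x [ 574. -146.  627.] min x z>300 574.0
-100 min x [803. -52. 194.] min x z>300 None
-50 min x [804. -49. 195.] min x z>300 None
0 min x [558.  47. 153.] min x z>300 None
50 min x [500.  87. 233.] min x z>300 None
100 min x [497. 126. 235.] min x z>300 None
150 min x [498. 162. 238.] min x z>300 None
```

Emit:
servo_tool(motion=[[[0, 0, -4.5], 0, 1], [[2.5, -3, -9], -0.1, 1], [[5.5, -7, -9], -0.2, 1], [[9, -11, -9], -0.3, 1], [[12.5, -15, -9], -0.4, 1], [[16, -19.5, -9], -0.5, 1], [[19.5, -23.5, -9], -0.6, 1], [[22.5, -27.5, -9], -0.75, 1], [[25.5, -31.5, -9], -0.9, 1], [[28.5, -35, -9], -1.05, 1], [[32, -39, -9], -1.15, 1], [[36, -43, -9], -1.2, 1]], newtons=40)

```text
t: 1.6
ee_pos: [441.9, -144.1, 329.2]
eef_rot: [0.708, 0.707, -0.0, 0.0]
force: [1.3, -1.0, 0.3]
gripper_width: 0.1
finger_force: 0.0
```

Run:
```python
from h import *
sh((500,-20,330),(560,26,300),(685,26,290))
```

```text
t 1.6 pos [ 441.9 -144.1  329.2] F [ 1.3 -1.   0.3] w 0.1 q [ 0.58  0.17 -0.42  2.06  0.09  0.93  0.12]
toolx [ 0.001  1.    -0.   ] z [-0. -0. -1.]
(500, -20, 330) ->cm [12.42  5.79 -0.09]
(560, 26, 300) ->cm [17.03 11.79  2.91]
(685, 26, 290) ->cm [17.05 24.29  3.9 ]
```

Emit:
servo_tool(motion=[[[4, 2, 0], 0, 1], [[8, 4, 0], 0, 1], [[12.5, 6, 0], 0, 1], [[15, 10, 1], 0, 1], [[17, 14, 3], 0, 1], [[17, 18, 4], 0, 1], [[17, 21, 5], 0, 1], [[17, 23, 6], 0, 1], [[17, 24, 6], 0, 1], [[17, 24, 6], 0, 1]])

```text
t: 2.85
ee_pos: [682.5, 24.1, 269.4]
eef_rot: [0.708, 0.706, -0.0, -0.0]
force: [-0.8, 0.8, 0.4]
gripper_width: -0.1
finger_force: 0.0
```

Run:
```python
from h import *
for n in("wrist","scene","top"):
    c=snap(n,n+"1"); W=world(c);F=c["frame"].astype(int)
    red=(F[...,0]>130)&(F[...,1]<80)&(F[...,2]<80)&(W[...,2]>200)&(W[...,2]<260)&(abs(W[...,0]-685)<40)
    P=W[red]; print(n,len(P)); 
    if len(P): v,u=np.nonzero(red); print(P.mean(0),P.min(0),P.max(0),u.mean(),v.mean())
sh((685,26,236+8))
```

```text
wrist 880
[686.77459611  27.84131916 229.08303641] [677.92434675  20.72302768 227.00326852] [695.64998698  35.845644   230.92300495] 325.0068181818182 268.53409090909093
scene 20
[682.94336739  31.24761432 229.50913142] [675.59550919  16.39770825 224.83280659] [694.6130655   37.61410788 233.3351292 ] 299.5 202.5
top 3
[681.456881    32.0829196  229.10342876] [680.15606797  30.41961355 226.49657823] [683.96849863  33.11848103 230.63250124] 359.3333333333333 190.66666666666666
t 3.0 pos [681.7  24.2 270. ] F [-0.6 -0.8  0.5] w -0.2 q [ 0.2   0.54 -0.45  1.67  0.27  0.99 -0.35]
toolx [ 0.002  1.    -0.   ] z [ 0. -0. -1.]
(685, 26, 244) ->cm [0.18 0.33 2.6 ]
```

View pics/wrist1.png

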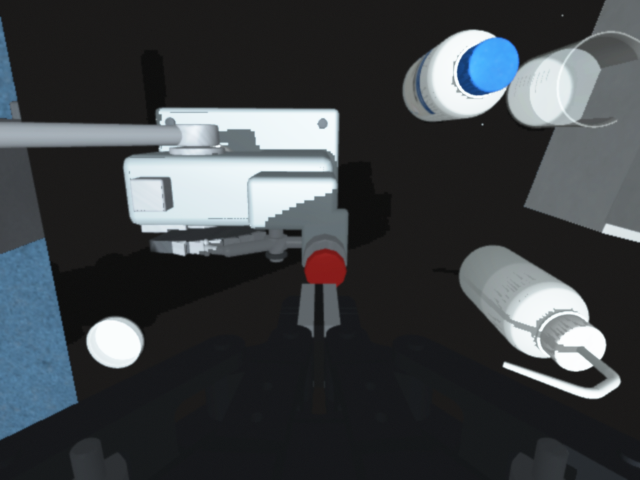

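The wrist view shows the red button at (325,268), just ahead of the closed fingertips at (320,290). It lies about 4 mm further in x and 3 mm further in y than the fingertips.

Emit:
servo_tool(motion=[[[0.3, 0.45, 0], 0, 1], [[0.3, 0.45, 1.5], 0, 1], [[0.3, 0.45, 2.6], 0, 1], [[0.3, 0.45, 3.2], 0, 1], [[0.3, 0.45, 3.6], 0, 1], [[0.3, 0.45, 3.9], 0, 1], [[0.3, 0.45, 3.9], 0, 1]])

```text
t: 3.88
ee_pos: [687.5, 27.2, 231.6]
eef_rot: [0.708, 0.706, 0.0, 0.001]
force: [-1.8, -1.1, 8.3]
gripper_width: 0.1
finger_force: 4.3
```

Emit:
servo_tool(motion=[[[0, 0, 0.15], 0, 1], [[0, 0, 0.3], 0, 1], [[0, 0, 0.4], 0, 1], [[0, 0, 0.4], 0, 1]])

```text
t: 4.38
ee_pos: [688.2, 27.4, 228.7]
eef_rot: [0.708, 0.706, 0.001, 0.001]
force: [-2.4, -0.9, 8.9]
gripper_width: -0.1
finger_force: 4.3
```

Emit:
servo_tool(motion=[[[0, -0.05, 0.1], 0, 1], [[0, -0.05, 0.2], 0, 1], [[0, -0.05, 0.3], 0, 1], [[0, -0.05, 0.3], 0, 1], [[0, -0.05, 0.3], 0, 1]])

```text
t: 5.0
ee_pos: [688.2, 27.4, 228.6]
eef_rot: [0.708, 0.706, 0.001, 0.002]
force: [-5.3, -0.8, 20.1]
gripper_width: -0.1
finger_force: 10.2
```

```bash
cat >> h.py <<'E'
def grip(name,cam="top"):
    c=snap(cam,name); W=world(c);s=c["frame"].astype(int).max(-1)
    b=(s<60)&(W[...,2]>170)&(W[...,2]<290)&(W[...,0]>440)&(W[...,0]<600)&(W[...,1]>95)&(W[...,1]<180)
    P=W[b]; print(cam,"grip",len(P),P.mean(0).round(1) if len(P) else "",np.percentile(P,[3,97],axis=0).round(0).tolist() if len(P) else "")
E
python3 - <<'E'
from h import *
grip("top2");grip("scene2","scene");sh()
E
```

```text
top grip 155 [507.1 136.6 238.7] [[499.0, 107.0, 233.0], [517.0, 167.0, 244.0]]
scene grip 88 [503.  145.7 238.1] [[498.0, 112.0, 228.0], [514.0, 170.0, 244.0]]
t 5.1 pos [688.2  27.4 228.6] F [-4.3 -0.8 19.2] w 0.1 q [ 0.18  0.59 -0.44  1.69  0.3   0.92 -0.37]
toolx [ 0.003  1.    -0.001] z [ 0.005 -0.001 -1.   ]
```

Emit:
servo_tool(motion=[[[0, 0, 0], 0, 1], [[0, 0, 0], 0, 1], [[0, 0, 0], 0, 1], [[0, 0, 0], 0, 1]])

```text
t: 5.6
ee_pos: [688.2, 27.4, 228.6]
eef_rot: [0.708, 0.706, 0.001, 0.002]
force: [-5.0, -1.7, 18.5]
gripper_width: -0.3
finger_force: 9.4
```

Run:
```python
from h import *
grip("top3");c=snap("scene","scene3");snap("wrist","wrist3")
a=c["frame"][140:310,250:390,::-1]; b=cv2.imread("pics/wrist3.png")
A=cv2.resize(a,(494,600),interpolation=2); cv2.imwrite("pics/c3.png",np.hstack([A,cv2.resize(b[100:360,130:360],(306,346)).repeat(1,0) if 0 else cv2.copyMakeBorder(cv2.resize(b[100:360,130:360],(306,346)),0,254,0,0,cv2.BORDER_CONSTANT)]))
```

```text
top grip 155 [507.2 137.3 238.6] [[499.0, 107.0, 231.0], [517.0, 167.0, 245.0]]
```

View pics/c3.png

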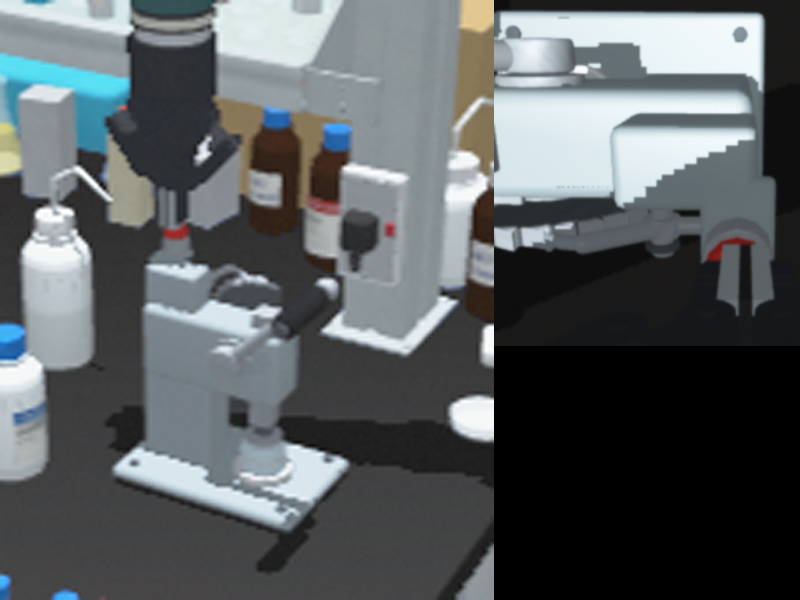

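The scene crop shows the fingers on the red button at (175,232), with a rim of red still visible. The lever's grip at (310,305) has not moved. The wrist inset shows a red crescent inside a grey ring. Next I'll check the heights of the button and the collar.

Run:
```python
from h import *
for n in("wrist1","wrist3"):
    d=np.load(f"pics/{n}.npz");W=d["W"];F=d["f"].astype(int)
    red=(F[...,0]>110)&(F[...,1]<80)&(F[...,2]<80)&(abs(W[...,0]-686)<30)&(abs(W[...,1]-27)<30)
    P=W[red];print(n,"red",len(P),P.min(0).round(1),P.max(0).round(1),np.percentile(P[:,2],[10,50,90]).round(1))
    v,u=np.nonzero(red);vc=v.min();uc=int(u.mean())
    for vv in range(vc-34,vc+20,3): print(vv,uc,W[vv,uc].round(1),F[vv,uc])
```

```text
wrist1 red 1143 [677.   19.1 223.4] [696.7  36.5 230.9] [227.7 228.9 229.8]
215 324 [686.7  47.9 197.8] [102 113 117]
218 324 [686.7  46.2 197.7] [101 113 117]
221 324 [686.7  44.5 197.6] [101 112 116]
224 324 [686.7  43.  198.8] [101 111 117]
227 324 [686.7  41.1 197.9] [100 111 116]
230 324 [686.7  39.5 198.5] [100 111 117]
233 324 [686.7  37.8 198.5] [ 93 102 107]
236 324 [686.6  38.1 206. ] [82 88 92]
239 324 [686.6  37.7 210.6] [ 93  99 103]
242 324 [686.5  36.2 211. ] [ 98 103 109]
245 324 [686.6  34.4 210.6] [ 97 102 108]
248 324 [686.6  32.6 210.2] [103  71  73]
251 324 [686.3  36.  226.6] [117  25  23]
254 324 [686.3  35.3 229.1] [142  35  32]
257 324 [686.3  33.7 228.8] [137  30  29]
260 324 [686.3  32.1 228.8] [136  30  28]
263 324 [686.3  30.5 228.4] [136  31  28]
266 324 [686.3  29.  228.6] [134  29  26]
wrist3 red 95 [678.1  31.4 214.9] [689.2  37.  222. ] [216.5 219.2 221.1]
246 300 [681.3  45.9 199.4] [ 97 109 114]
249 300 [681.3  44.6 199.5] [ 97 109 113]
252 300 [681.2  42.9 198.7] [ 98 109 113]
255 300 [681.2  41.7 199.5] [ 98 109 113]
258 300 [681.1  39.9 198.2] [ 99 110 114]
261 300 [681.1  38.4 198.2] [ 99 109 114]
264 300 [681.   36.8 197.6] [ 97 107 112]
267 300 [681.2  36.6 201.2] [84 90 94]
270 300 [681.3  36.3 204.2] [83 88 92]
273 300 [681.5  36.5 208.5] [82 87 91]
276 300 [681.6  36.1 211.2] [ 94 100 105]
279 300 [681.6  34.7 211. ] [ 93  99 104]
282 300 [681.7  35.1 215.5] [106  39  39]
285 300 [681.9  35.4 219.5] [113  29  28]
288 300 [681.9  34.3 220. ] [121  38  37]
291 300 [681.9  33.5 221.2] [126  47  46]
294 300 [681.9  32.3 221.5] [114  56  56]
297 300 [682.3  34.9 230.2] [61 66 69]
```

Emit:
servo_tool(motion=[[[0, -0.1, 0.1], 0, 1], [[0, -0.1, 0.2], 0, 1], [[0, -0.1, 0.25], 0, 1], [[0, -0.1, 0.25], 0, 1]])

```text
t: 6.25
ee_pos: [688.3, 27.4, 228.5]
eef_rot: [0.708, 0.706, 0.002, 0.003]
force: [-8.1, -1.7, 27.8]
gripper_width: 0.0
finger_force: 14.4
```

Run:
```python
from h import *
grip("top4");sh()
```

```text
top grip 122 [528.6 139.9 255.6] [[520.0, 110.0, 249.0], [538.0, 167.0, 261.0]]
t 6.3 pos [688.3  27.4 228.5] F [-8.  -2.1 27.7] w -0.5 q [ 0.18  0.59 -0.44  1.7   0.3   0.92 -0.38]
toolx [ 0.003  1.    -0.001] z [ 0.008 -0.001 -1.   ]
```

The lever has released and is rising. I'll hold here until it reaches the stop.

Emit:
servo_tool(motion=[[[0, 0, 0], 0, 1], [[0, 0, 0], 0, 1], [[0, 0, 0], 0, 1], [[0, 0, 0], 0, 1], [[0, 0, 0], 0, 1], [[0, 0, 0], 0, 1]])

```text
t: 7.05
ee_pos: [688.3, 27.4, 228.5]
eef_rot: [0.708, 0.706, 0.002, 0.003]
force: [-7.5, -1.5, 29.2]
gripper_width: -0.1
finger_force: 14.3
```

Run:
```python
from h import *
grip("top5");grip("scene5","scene");sh()
```

```text
top grip 124 [549.7 139.8 265.8] [[542.0, 109.0, 260.0], [560.0, 168.0, 271.0]]
scene grip 84 [545.4 147.2 266. ] [[540.0, 112.0, 254.0], [558.0, 172.0, 272.0]]
t 7.15 pos [688.3  27.4 228.5] F [-7.7 -2.7 28.8] w 0.1 q [ 0.18  0.59 -0.44  1.7   0.3   0.92 -0.38]
toolx [ 0.003  1.    -0.001] z [ 0.008 -0.001 -1.   ]
```

The lever is at its stop: the grip is at x ≈ 550 with its top at about 269. I'll retract and move over it, opening the gripper on the way.

Emit:
servo_tool(motion=[[[0, 0, -2], 0, 1], [[0, 0, -5], 0, 1], [[0, 0, -9.5], 0, 1], [[2, -2.5, -10.5], 0, 0], [[4.5, -5.5, -10.5], 0, -1], [[7, -8.5, -10.5], 0, -1], [[9.5, -11.5, -10.5], 0, -1], [[11, -13.4, -10.5], 0, -1], [[11, -13.4, -10.5], 0, -1], [[11, -13.4, -10.5], 0, -1]])

```text
t: 8.4
ee_pos: [553.1, 136.0, 325.8]
eef_rot: [0.709, 0.706, 0.0, 0.001]
force: [-0.3, -0.7, 0.8]
gripper_width: 85.5
finger_force: 0.0
```

Run:
```python
from h import *
grip("wrist6","wrist");grip("scene6","scene");sh((551,137,247.5))
```

```text
wrist grip 4314 [553.1 140.2 267.3] [[544.0, 108.0, 261.0], [563.0, 169.0, 270.0]]
scene grip 105 [546.6 144.9 266.7] [[541.0, 111.0, 258.0], [556.0, 171.0, 272.0]]
t 8.5 pos [553.1 135.9 325.6] F [-0.1  0.  -0. ] w 85.6 q [ 0.08  0.34 -0.52  1.86  0.2   1.   -0.53]
toolx [ 0.005  1.    -0.   ] z [ 0. -0. -1.]
(551, 137, 247.5) ->cm [ 0.12 -0.22  7.81]
```

View pics/wrist6.png

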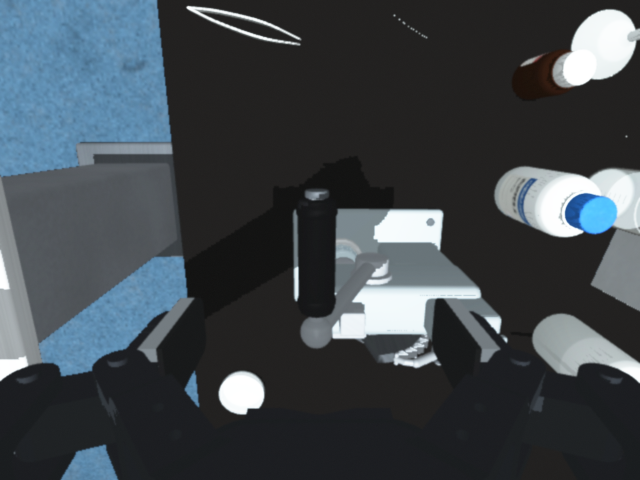

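The wrist view shows the black grip from (317,200) to (317,310), centred between the open fingers at (170,340) and (465,340). I'll descend and close on it.

Emit:
servo_tool(motion=[[[0.15, -0.05, 3], 0, -1], [[0.15, -0.05, 5.5], 0, -1], [[0.15, -0.05, 7], 0, -1], [[0.15, -0.05, 7.8], 0, -1], [[0.15, -0.05, 7.8], 0, -1], [[0.15, -0.05, 7.8], 0, 0], [[0.15, -0.05, 7.8], 0, 1], [[0.15, -0.05, 7.8], 0, 1], [[0.15, -0.05, 7.8], 0, 1], [[0.15, -0.05, 7.8], 0, 1], [[0.15, -0.05, 7.8], 0, 1]], newtons=40)

```text
t: 9.88
ee_pos: [551.9, 139.1, 248.3]
eef_rot: [0.708, 0.706, 0.001, 0.0]
force: [0.9, 0.5, 2.6]
gripper_width: 19.7
finger_force: 39.1
```

```bash
cat >> h.py <<'E'
def q():
    # lever angle from tcp, press origin x0 and z offset estimated at the stop
    import json
    s=status.observe(); return s
E
python3 - <<'E'
from h import *
grip("wrist7","wrist");snap("scene","scene7");sh()
E
```

```text
wrist grip 10175 [552.6 142.6 267.8] [[543.0, 113.0, 262.0], [563.0, 169.0, 275.0]]
t 9.975 pos [551.9 139.1 248.3] F [0.7 0.2 2.8] w 19.7 q [ 0.04  0.42 -0.5   1.94  0.27  0.84 -0.59]
toolx [0.002 1.    0.   ] z [ 0.002  0.    -1.   ]
```

Run:
```python
import numpy as np
a0=np.radians(68)
for q in np.arange(0.05,0.92,0.05): print(round(q,2),(-13*(np.cos(a0-q)-np.cos(a0))).round(2),(-13*(np.sin(a0-q)-np.sin(a0))).round(2))
```

```text
0.05 -0.6 0.26
0.1 -1.18 0.55
0.15 -1.75 0.86
0.2 -2.3 1.21
0.25 -2.83 1.58
0.3 -3.34 1.98
0.35 -3.84 2.4
0.4 -4.31 2.85
0.45 -4.76 3.32
0.5 -5.18 3.81
0.55 -5.58 4.32
0.6 -5.96 4.86
0.65 -6.3 5.41
0.7 -6.62 5.97
0.75 -6.91 6.55
0.8 -7.17 7.15
0.85 -7.4 7.76
0.9 -7.6 8.38
```

Emit:
servo_tool(motion=[[[0, -0.6, 0.26], 0, 1], [[0, -1.18, 0.55], 0, 1], [[0, -1.75, 0.86], 0, 1], [[0, -2.3, 1.21], 0, 1], [[0, -2.83, 1.58], 0, 1], [[0, -3.34, 1.98], 0, 1], [[0, -3.84, 2.4], 0, 1], [[0, -4.31, 2.85], 0, 1], [[0, -4.76, 3.32], 0, 1], [[0, -5.18, 3.81], 0, 1], [[0, -5.18, 3.81], 0, 1], [[0, -5.18, 3.81], 0, 1]])

```text
t: 11.48
ee_pos: [499.4, 139.3, 209.6]
eef_rot: [0.708, 0.706, 0.0, -0.0]
force: [3.4, 2.9, 1.5]
gripper_width: 19.5
finger_force: 39.6
```

```bash
cat >> h.py <<'E'
def qest():
    s=status.observe(); d=s["ee_pos"]-np.array([551.9,139.1,248.3])
    a0=np.radians(68); x=-130*np.cos(a0)+d[0]; z=130*np.sin(a0)+d[2]
    print("q from tcp",round(a0-np.arctan2(z,-x),3),"radius",round(np.hypot(x,z),1))
E
python3 - <<'E'
from h import *
sh();qest();grip("top8");grip("wrist8","wrist")
E
```

```text
t 11.475 pos [499.4 139.3 209.6] F [3.4 2.9 1.5] w 19.5 q [ 0.02  0.41 -0.49  2.08  0.29  0.71 -0.66]
toolx [0.002 1.    0.   ] z [-0.  0. -1.]
q from tcp 0.506 radius 130.1
top grip 4 [457.3 151.  275.2] [[450.0, 151.0, 267.0], [463.0, 151.0, 288.0]]
wrist grip 9685 [500.6 142.4 228.9] [[491.0, 113.0, 223.0], [510.0, 170.0, 232.0]]
```

Emit:
servo_tool(motion=[[[0, -0.4, 0.51], 0, 1], [[0, -0.78, 1.05], 0, 1], [[0, -1.12, 1.6], 0, 1], [[0, -1.44, 2.16], 0, 1], [[0, -1.6, 2.45], 0, 1], [[0, -1.73, 2.74], 0, 1], [[0, -1.73, 2.74], 0, 1], [[0, -1.73, 2.74], 0, 1]])

```text
t: 12.58
ee_pos: [482.3, 139.4, 182.1]
eef_rot: [0.708, 0.706, 0.0, 0.0]
force: [3.8, 3.4, 2.5]
gripper_width: 19.7
finger_force: 39.6
```

Run:
```python
from h import *
sh();qest()
```

```text
t 12.575 pos [482.3 139.4 182.1] F [3.8 3.4 2.5] w 19.7 q [-0.01  0.43 -0.47  2.14  0.32  0.64 -0.71]
toolx [0.002 1.    0.001] z [ 0.001  0.001 -1.   ]
q from tcp 0.756 radius 130.1
```

Emit:
servo_tool(motion=[[[0, -0.1, 0.2], 0, 1], [[0, -0.17, 0.38], 0, 1], [[0, -0.17, 0.38], 0, 1]])

```text
t: 12.95
ee_pos: [480.5, 139.4, 178.1]
eef_rot: [0.708, 0.707, 0.0, -0.0]
force: [3.5, 2.4, 0.4]
gripper_width: 19.6
finger_force: 39.6
```

Emit:
servo_tool(motion=[[[0, -0.04, 0.12], 0, 1], [[0, -0.04, 0.12], 0, 1]])

```text
t: 13.2
ee_pos: [480.0, 139.5, 176.8]
eef_rot: [0.708, 0.707, 0.0, -0.0]
force: [4.3, 3.3, -0.8]
gripper_width: 19.8
finger_force: 39.5
```

Emit:
servo_tool(motion=[[[0, -0.05, 0.12], 0, 1], [[0, -0.05, 0.12], 0, 1]])

```text
t: 13.45
ee_pos: [479.6, 139.5, 175.8]
eef_rot: [0.708, 0.707, 0.0, -0.0]
force: [3.2, 3.5, 1.5]
gripper_width: 19.5
finger_force: 39.6
```

Emit:
servo_tool(motion=[[[0, -0.05, 0.12], 0, 1], [[0, -0.05, 0.12], 0, 1]])

```text
t: 13.7
ee_pos: [479.2, 139.4, 174.7]
eef_rot: [0.708, 0.706, 0.0, -0.0]
force: [3.6, 2.9, 2.0]
gripper_width: 19.2
finger_force: 39.7
```

Emit:
servo_tool(motion=[[[0, -0.05, 0.12], 0, 1], [[0, -0.05, 0.12], 0, 1]])

```text
t: 13.95
ee_pos: [478.8, 139.5, 173.6]
eef_rot: [0.708, 0.706, 0.001, 0.0]
force: [4.5, 2.8, 2.8]
gripper_width: 19.9
finger_force: 39.7
```

Run:
```python
from h import *
sh();qest()
```

```text
t 13.95 pos [478.8 139.5 173.6] F [4.5 2.8 2.8] w 19.9 q [-0.02  0.44 -0.46  2.15  0.34  0.61 -0.72]
toolx [0.002 1.    0.001] z [ 0.001  0.001 -1.   ]
q from tcp 0.827 radius 130.2
```

The upward force dipped to its minimum near q ≈ 0.80, which is the fourth click, and has been rising since. I'll go slightly further and verify.

Emit:
servo_tool(motion=[[[0, -0.05, 0.13], 0, 1], [[0, -0.05, 0.15], 0, 1], [[0, -0.05, 0.15], 0, 1], [[0, -0.05, 0.15], 0, 1]])

```text
t: 14.45
ee_pos: [478.3, 139.5, 172.2]
eef_rot: [0.708, 0.706, 0.001, 0.0]
force: [3.6, 3.2, 2.4]
gripper_width: 19.7
finger_force: 39.7
```

Run:
```python
from h import *
sh();qest();grip("wrist9","wrist");c=snap("scene","scene9")
cv2.imwrite("pics/c9.png",cv2.resize(c["frame"][150:310,250:390,::-1],(525,600),interpolation=2))
```

```text
t 14.45 pos [478.3 139.5 172.2] F [3.6 3.2 2.4] w 19.7 q [-0.02  0.44 -0.46  2.16  0.34  0.61 -0.72]
toolx [0.002 1.    0.001] z [ 0.001  0.001 -1.   ]
q from tcp 0.839 radius 130.1
wrist grip 9852 [479.4 142.8 191.4] [[469.0, 113.0, 185.0], [489.0, 170.0, 195.0]]
```

View pics/c9.png

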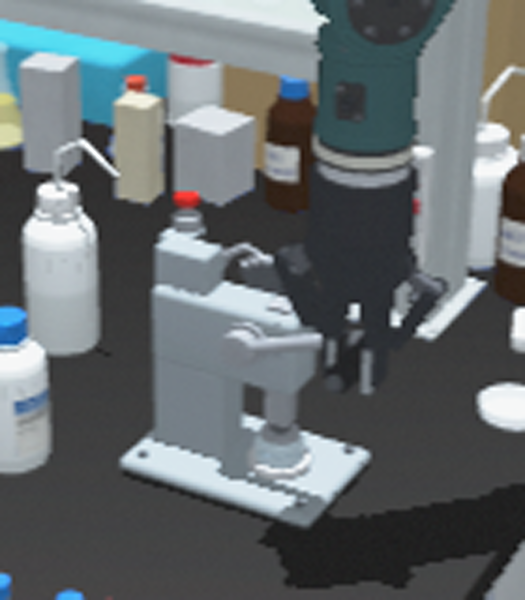

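The crop shows the gripper holding the grip at (345,365), the rod near level, the ram down on the cap at (280,445), and the red button back up at (187,200). I'll hand in.

```bash
python3 -c "
from station import robot
print(robot.close_job())"
```

```text
the job is handed in; nothing more can be done
None
```

The job is handed in at about 14.5 s: I pushed the release plunger down until the lever sprang back to its stop, then brought the lever to the fourth click, where the arm is still holding it just past the click at about 0.84 rad, with the ram down on the cap in the last picture (cap travel not measured).

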